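Wedge the leaning display riser level

TASK

The two-step wooden display riser on the shop counter leans forward because its front feet are too short. Take the tapered wooden wedge and push it, flat on the counter and thin end first, straight in under the middle of the riser's front edge until it jams tight and the riser stands level, then let go. Leave the flat wooden block, which does not fit, where it lies.

Things in the scene. Friction and masses are not known exactly. Their poses are not given: they have to be found in the camera images.
- wedge_mid (a point): The wedge: plain pale wood, 130 mm long, 36 mm wide, 45 g, lying flat. It tapers evenly from 27 mm high at the blunt end (65 mm along -x) to 3 mm at the thin end (65 mm along +x). The point is its centre, 7.5 mm above its underside; x runs along its length to the thin end, z up. Friction keeps it jammed when let go.
- edge_mid (a point): Middle of the riser's front lower edge (riser 260 mm wide, 160 deep, front panel 55 high, 190 high with the fixed bottles and cartons). x points level in under the riser, square to the edge (the way to push), y along the edge, z up. It is 9 mm above the counter leaning, 15 mm when level. Short rubber feet 118 mm either side; the space between and behind them is free for 140 mm inwards.
- riser (a joint): Lean of the riser about its rear hinge, rad: 0 leaning forward on its short feet, 0.0375 level. The hinge stops it at level, so the wedge jams there with 65 mm of its length under the edge (first touch at 32 mm). Only its weight, about 6 N at the edge, holds it down; pushing the wedge takes some 10 N, rising steeply at level.
- block_mid (a point): The flat block, not to be used: the same pale wood, 100 mm long (x), 45 mm wide (y), the same 25 mm thickness all along; the point is its centre, 12.5 mm above its underside.

How it is judged:
At the end, for the whole second after the job is handed in: The wedge lies flat (within 8 degrees) and at rest, jammed under the riser's front edge and carrying it (over 1.5 N), within 30 mm of the edge's middle and 14 degrees of square to it; the riser is raised level or nearly so (lean joint above 0.029 of 0.0375 rad) (value of joint riser above 0.029 rad and contact force between wedge and riser above 1.5 N and y of wedge_mid in the frame of edge_mid between -0.03 and 0.03 m and angle between the x axis of wedge_mid and the x axis of edge_mid, either way round below 0.25 rad and angle between wedge_mid's own z axis and vertical below 0.15 rad and linear speed of wedge below 0.01 m/s); the robot touches nothing.
It fails at once if the flat block is moved by more than 25 mm (distance of block_mid from where it was at the start of the episode above 0.025 m).
It also fails if it takes over 35 s, if anything falls off the work surface, if the arm or the gripper's body presses on something with over 40 N, if the wrist force passes 120 N, or if a joint passes its speed limit or range.

ROBOT

A 7-joint arm with a two-finger parallel gripper is mounted at the origin on the work surface. World frame = base frame: x ahead of the robot, y to its left, z up, the work surface at z = 0. Lengths are in m, angles in rad, forces in N, time in s.
With the tool pointing down it reaches from about 0.425 to 0.875 m from the base axis. Payload 8.4 kg.
Tool frame: the origin (TCP) lies between the finger pads; the fingertips stand bot.nose_length ahead of it and the grasp point (between the pads) lies 5 mm behind it (bot.nose_length is the distance from the TCP to the fingertips, in m); z points along the fingers, y is the direction in which the jaws open and shut (so a half turn about z gives the same grasp; the last joint's range is limited). The gripper opens to 85 mm and grips with 20 to 120 N. Pads are 22 mm wide; open, the fingers measure 114 mm over their backs; the gripper's body (76 mm by 85 mm) begins 54 mm behind the grasp point. The pads swing forward as they close: fully open they stand 13 mm farther back than shut.
Start: joints at [1.2, 0.333, 0.04, 1.465, -0.013, 1.343, -0.059], TCP at [0.174, -0.626, 0.245] pointing down, gripper open.
Joint ranges: [-2.58, 2.58], [-0.38, 2.09], [-1.3, 1.39], [0.25, 2.4], [-1.5, 4.64], [0.08, 2.09], [-2.65, 2.65]. Speed limits (rad/s): [2.22, 2.22, 2.79, 2.79, 3.14, 3.14, 3.14].

INTERFACE

Orientations are given as a unit quaternion [w, x, y, z].
In Python, from bench import bot, imaging gives the robot as it stands. The module is installed in compiled form; this text tells all that it offers.
- The arm moves only by the shell command python3 -m creep 'ROWS' [FORCE]. ROWS is JSON, a list of rows, each a list of 7 numbers: the finger opening in m, from 0 to 0.0854, then the shift along the world's x, y, z in m, then the turn, a rotation vector about the world's x, y, z in rad. A call has 1 to 5 rows; each row is the pose to reach, as a shift and turn from the pose commanded when the call began; what a row does not reach only later rows make up. A row lasts 1/10 s, in which the tool goes at most 50 mm and 8.59 degrees, less where a joint would pass 70% of its speed; a pose out of reach is approached as far as the arm can. A call with a gripper value outside its range is refused whole. The fingers move at their own pace and stop on an object; FORCE is the grip in N (left out, the last holds). Time passes only in rows, so rows that repeat a pose let the fingers close. It gives the time, the measured TCP pose, the force and the opening at its end, in the units of the state.
- bot.observe(): the state, without advancing time (a new reading comes with each control period).
- imaging.snapshot(name): name is "scene" or "top" or "wrist"; returns a dict with "image" (420x560x3 uint8, red, green, blue), "mtx" (3x3 intrinsics, pixels), "world_from_camera" (4x4, takes a point from camera to world coordinates). Camera axes: x right, y up, looking along -z (the intrinsics and any distortion apply to the point x, -y, -z); pixel columns grow to the right and rows downward; lengths in m; the calibration is good to about 2 mm. A picture is of the moment at which its call begins. There is no depth.
- bot.finish_job(): hands the job in, once; it reports no verdict.
The state is a dict: "t": time; "q": joint angles; "dq": joint speeds; "joint_efforts": joint torques, N m; "eef_pos": TCP position; "ee_rot": TCP orientation; "ft_force": force on the tool from outside, world axes, zero at the start; "wrist_torque": the same for the moment, N m; "gripper_width": opening from 0.0 (shut) to 1.0 (fully open).
Only numpy, scipy, OpenCV 4.12 (cv2) and the standard library are available. Lean on these libraries where they do the work, as an engineer would, in place of code of your own. Each camera call takes 0.05 s, during which the arm holds its last target.

## Working session

There is one attempt and no reset: what is moved stays moved. The work goes in short steps, Python scripts to look and compute and a shell command to move; the robot and the scene stay as the last step left them, time stands still between calls to the robot, and variables do not carry over. Pictures are saved under pics/ and viewed, and the job is handed in when it is done.

```bash
mkdir -p pics; python3 - <<'E'
from bench import bot, imaging
import cv2,numpy as np,pickle
print(bot.observe(), bot.nose_length)
for n in ["scene","top","wrist"]:
    s=imaging.snapshot(n); pickle.dump(s,open(f"{n}0.pkl","wb"))
    cv2.imwrite(f"pics/{n}0.png",s["image"][:,:,::-1]); print(n,s["mtx"].tolist(),np.round(s["world_from_camera"],3).tolist(), [k for k in s])
E
```

```text
{'t': 0.0, 'q': array([ 1.19980379,  0.33391189,  0.03988582,  1.46629138, -0.01339652,
        1.34329918, -0.05848077]), 'dq': array([-0.00051766, -0.00127638,  0.00068482, -0.00303838, -0.00028882,
       -0.00032819,  0.00089291]), 'joint_efforts': array([ 2.60093599e-03, -6.58561420e+01,  1.36655387e+00, -4.05555582e+01,
        1.67202170e-02,  1.27654447e-02, -3.21777770e-05]), 'eef_pos': array([ 0.17434419, -0.62572286,  0.24441094]), 'ee_rot': array([-8.04118548e-04,  9.90780568e-01,  1.35473946e-01, -1.69914889e-04]), 'ft_force': array([0.20514018, 0.51218557, 0.73974769]), 'wrist_torque': array([0.03571935, 0.00773485, 0.03740989]), 'gripper_width': 0.9977811746972229} 0.014
scene [[401.88040892009025, 0.0, 278.7925265901561], [0.0, 401.88040892009025, 213.95128581399075], [0.0, 0.0, 1.0]] [[-0.59, -0.662, 0.462, 0.826], [0.807, -0.487, 0.334, 0.224], [0.004, 0.57, 0.821, 0.591], [0.0, 0.0, 0.0, 1.0]] ['image', 'mtx', 'world_from_camera']
top [[432.0709696359217, 0.0, 276.70382177784643], [0.0, 432.0709696359217, 208.99290665980465], [0.0, 0.0, 1.0]] [[-0.02, 0.997, -0.078, 0.441], [-0.999, -0.022, -0.025, 0.002], [-0.027, 0.078, 0.997, 0.886], [0.0, 0.0, 0.0, 1.0]] ['image', 'mtx', 'world_from_camera']
wrist [[290.873739097404, 0.0, 271.81374449040743], [0.0, 290.873739097404, 206.4808356746363], [0.0, 0.0, 1.0]] [[0.268, 0.922, 0.28, 0.246], [-0.963, 0.257, 0.077, -0.606], [-0.001, -0.29, 0.957, 0.374], [0.0, 0.0, 0.0, 1.0]] ['image', 'mtx', 'world_from_camera']
```

View pics/scene0.png

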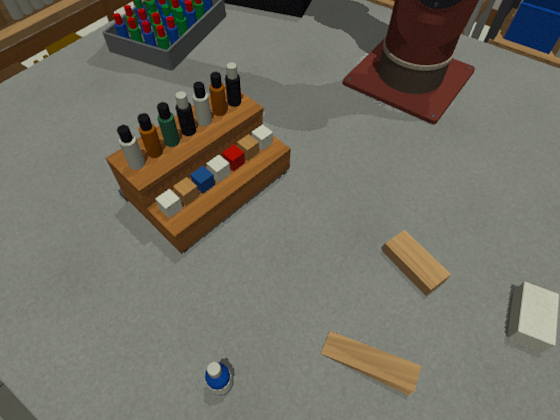

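View pics/top0.png

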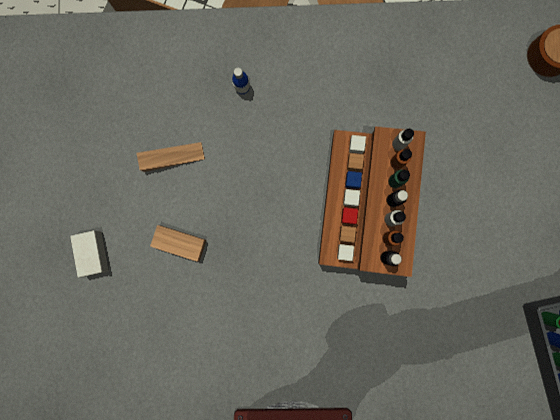

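View pics/wrist0.png

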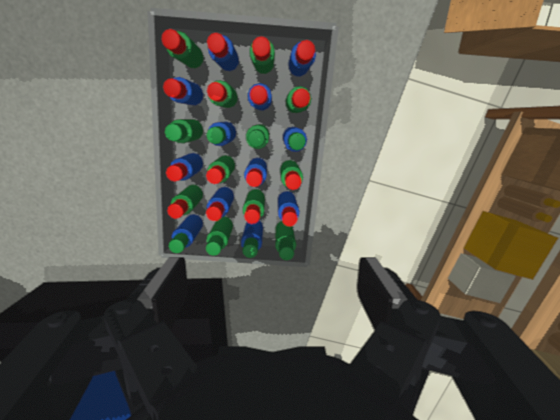

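```bash
python3 - <<'E'
import cv2,pickle
s=pickle.load(open("scene0.pkl","rb"))["image"][:,:,::-1]; t=pickle.load(open("top0.pkl","rb"))["image"][:,:,::-1]
cv2.imwrite("pics/c1.png",cv2.resize(s[320:400,310:430],None,fx=6,fy=6,interpolation=cv2.INTER_CUBIC))
cv2.imwrite("pics/c2.png",cv2.resize(t[130:270,120:220],None,fx=4,fy=4,interpolation=cv2.INTER_CUBIC))
cv2.imwrite("pics/c3.png",cv2.resize(t[115:295,310:430],None,fx=3,fy=3,interpolation=cv2.INTER_CUBIC))
cv2.imwrite("pics/c4.png",cv2.resize(s[90:250,100:300],None,fx=3.5,fy=3.5,interpolation=cv2.INTER_CUBIC))
E
```

```text
(no output)
```

View pics/c1.png

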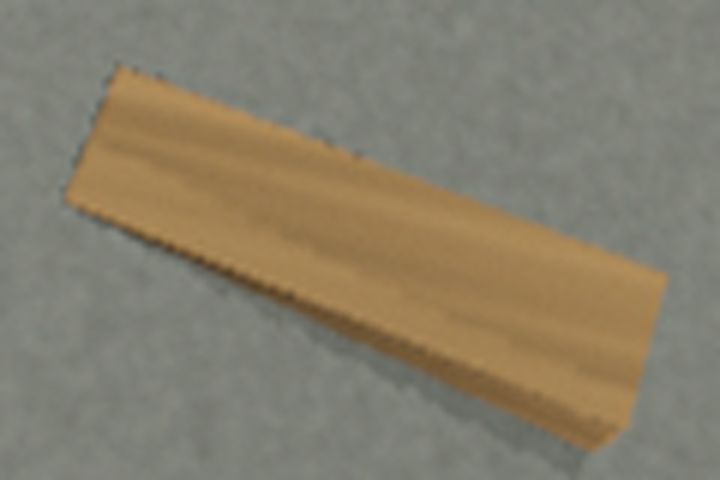

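View pics/c2.png

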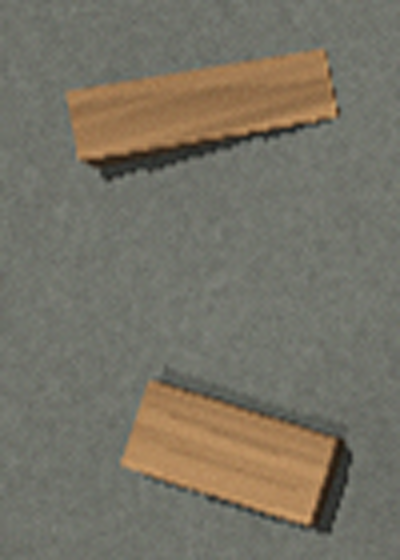

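View pics/c3.png

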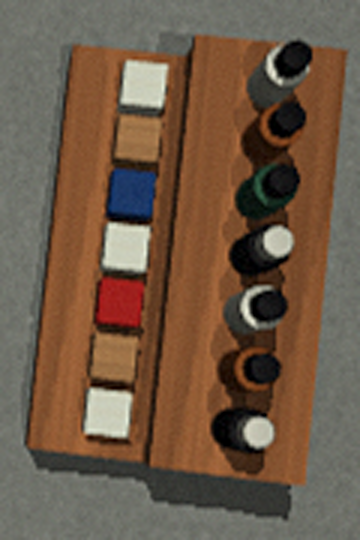

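View pics/c4.png

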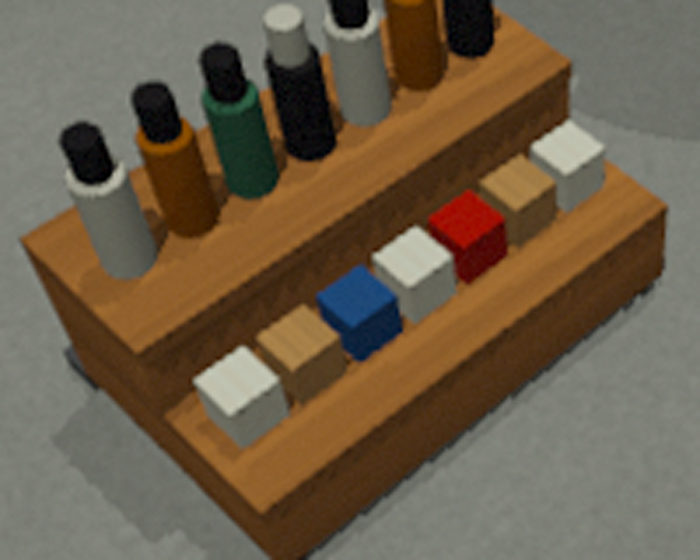

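```bash
cat > h.py <<'E'
import numpy as np,pickle
def ray(s,u,v,z):
    K=s["mtx"];T=s["world_from_camera"]
    d=np.array([(u-K[0,2])/K[0,0],-(v-K[1,2])/K[1,1],-1.]);d=T[:3,:3]@d;o=T[:3,3]
    return o+d*(z-o[2])/d[2]
E
python3 - <<'E'
from h import *
S=pickle.load(open("scene0.pkl","rb"));T=pickle.load(open("top0.pkl","rb"))
def wed(s,B,t):
    b=np.mean([ray(s,*p,.027) for p in B],0); e=np.mean([ray(s,*p,.003) for p in t],0)
    d=(e-b)[:2]; print("wedge blunt",b,"tip",e,"L",np.hypot(*d),"yaw",np.degrees(np.arctan2(d[1],d[0])),"mid",(b+e)[:2]/2)
wed(T,[(136.5,153),(140,170)],[(201.25,142.5),(204.5,159)])
wed(S,[(310+667/6,320+272/6),(310+628/6,320+428/6)],[(310+120/6,320+65/6),(310+66/6,320+202/6)])
def edge(s,a,b):
    a=ray(s,*a,.064);b=ray(s,*b,.064);d=(b-a)[:2];print("edge",a,b,np.hypot(*d),"mid",(a+b)[:2]/2,"normal dir",np.degrees(np.arctan2(d[1],d[0]))+90)
edge(T,(334.7,130),(319,264))
edge(S,(175.7,236.3),(290.6,149.1))
B=[ray(T,120+x/4,130+y/4,.025) for x,y in [(152,380),(122,465),(310,526),(340,437)]];print(np.round(B,3))
E
```

```text
wedge blunt [0.61117788 0.30236571 0.027     ] tip [0.63523548 0.17518712 0.003     ] L 0.12943400947964814 yaw -79.28827645963676 mid [0.62320668 0.23877641]
wedge blunt [0.61337708 0.30148603 0.027     ] tip [0.6379742  0.17449322 0.003     ] L 0.1293529749294723 yaw -79.03816833683086 mid [0.62567564 0.23798962]
edge [ 0.65591631 -0.09255819  0.064     ] [ 0.39981743 -0.05537938  0.064     ] 0.25878349778025206 mid [ 0.52786687 -0.07396878] normal dir 261.7398697332558
edge [ 0.65647284 -0.092599    0.064     ] [ 0.40207185 -0.05639915  0.064     ] 0.2569636038165573 mid [ 0.52927234 -0.07449908] normal dir 261.9014948660687
[[0.481 0.262 0.025]
 [0.439 0.277 0.025]
 [0.407 0.183 0.025]
 [0.451 0.168 0.025]]
```

```bash
python3 -m creep '[[0.085,0.03,0.02,0.03,0,0,0.1],[0.085,0.065,0.045,0.06,0,0,0.2],[0.085,0.1,0.07,0.08,0,0,0.3],[0.085,0.14,0.095,0.09,0,0,0.4],[0.085,0.18,0.12,0.09,0,0,0.5]]' 30
python3 -m creep '[[0.085,0.04,0.03,0,0,0,0.1],[0.085,0.08,0.06,0,0,0,0.2],[0.085,0.12,0.09,0,0,0,0.3],[0.085,0.15,0.13,0,0,0,0.4],[0.085,0.18,0.17,0,0,0,0.5]]'
```

```text
t: 0.65
eef_pos: [0.3561, -0.5054, 0.3375]
ee_rot: [0.002, 0.926, 0.378, 0.0]
ft_force: [-0.1, -0.1, -1.2]
gripper_width: 0.986
t: 1.15
eef_pos: [0.5355, -0.3345, 0.3348]
ee_rot: [-0.0, 0.803, 0.595, -0.0]
ft_force: [0.6, -0.1, 0.6]
gripper_width: 0.997
```

```bash
python3 -m creep '[[0.085,0.015,0.045,0,0,0,0.05],[0.085,0.03,0.09,0,0,0,0.1],[0.085,0.045,0.135,0,0,0,0.15],[0.085,0.06,0.18,0,0,0,0.2],[0.085,0.06,0.23,0,0,0,0.25]]'
python3 -m creep '[[0.085,0.005,0.045,0,0,0,0.05],[0.085,0.01,0.09,0,0,0,0.1],[0.085,0.015,0.135,0,0,0,0.15],[0.085,0.02,0.18,0,0,0,0.2],[0.085,0.02,0.225,0,0,0,0.234]]'
python3 -m creep '[[0.085,0.0,0.045,-0.02,0,0,0],[0.085,0,0.09,-0.04,0,0,0],[0.085,0,0.135,-0.06,0,0,0],[0.085,0,0.165,-0.09,0,0,0],[0.085,0,0.167,-0.13,0,0,0]]'
python3 - <<'E'
from bench import bot,imaging
import cv2,pickle
s=imaging.snapshot("wrist");pickle.dump(s,open("wrist1.pkl","wb"));cv2.imwrite("pics/wrist1.png",s["image"][:,:,::-1]);print(bot.observe())
E
```

```text
t: 1.65
eef_pos: [0.5952, -0.1046, 0.3345]
ee_rot: [-0.0, 0.724, 0.69, -0.0]
ft_force: [0.5, -0.1, -0.0]
gripper_width: 0.996
t: 2.15
eef_pos: [0.6145, 0.1204, 0.3349]
ee_rot: [-0.0, 0.638, 0.77, -0.0]
ft_force: [0.5, -1.0, 0.8]
gripper_width: 0.996
t: 2.65
eef_pos: [0.6128, 0.2925, 0.2053]
ee_rot: [-0.001, 0.636, 0.772, 0.002]
ft_force: [0.5, -0.9, -0.3]
gripper_width: 0.994
{'t': 2.7, 'q': array([-0.04525974,  0.49688246, -0.64868027,  1.42251359,  0.29773497,
        1.32987342, -0.51844688]), 'dq': array([ 0.04603948, -0.00205958,  0.04381397, -0.002248  , -0.0196506 ,
        0.13614744,  0.04219474]), 'joint_efforts': array([-2.62639605e+00, -9.90863585e+01, -1.80812609e+01, -6.00295472e+01,
       -1.92135475e-01,  4.66842782e-01, -1.16725336e-02]), 'eef_pos': array([0.61085738, 0.28806814, 0.19664385]), 'ee_rot': array([-0.00250831,  0.6368186 ,  0.77100234, -0.00334275]), 'ft_force': array([-1.00606684, -1.59943414, -6.70583412]), 'wrist_torque': array([-0.10066489,  0.16361994, -0.02364927]), 'gripper_width': 0.9907690332146802}
```

View pics/wrist1.png

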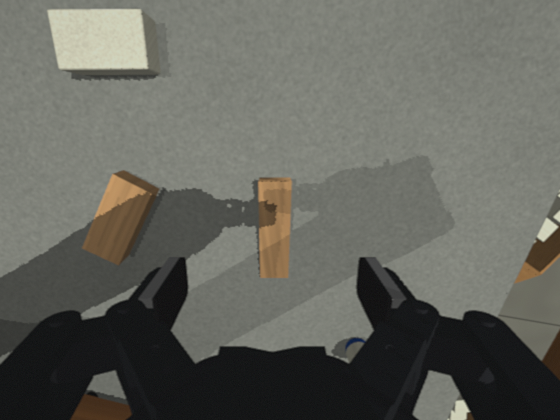

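```bash
python3 -m creep '[[0.085,0,0,-0.04,0,0,0],[0.085,0,0,-0.06,0,0,0],[0.085,0,0,-0.06,0,0,0]]'
python3 - <<'E'
from h import *
s=pickle.load(open("wrist1.pkl","rb"))
b=(ray(s,258,180,.027)+ray(s,292,178,.027))/2;e=(ray(s,260,277,.003)+ray(s,288,277,.003))/2
print(b,e,(b+e)/2,np.hypot(*(e-b)[:2]),np.degrees(np.arctan2(*(e-b)[1::-1])))
E
```

```text
t: 3.0
eef_pos: [0.6133, 0.2838, 0.1423]
ee_rot: [-0.001, 0.639, 0.769, -0.003]
ft_force: [-1.4, -0.9, -0.3]
gripper_width: 1.0
[0.61408625 0.30565594 0.027     ] [0.63881795 0.17544006 0.003     ] [0.6264521 0.240548  0.015    ] 0.13254370321704248 -79.24598923447876
```

```bash
python3 -m creep '[[0.07,0.002,0.002,-0.04,0,0,0],[0.07,0.002,0.002,-0.08,0,0,0],[0.07,0.002,0.002,-0.11,0,0,0],[0.07,0.002,0.002,-0.125,0,0,0],[0.07,0.002,0.002,-0.125,0,0,0]]'
python3 -m creep '[[0.07,0,0,0,0,0,0],[0.03,0,0,0,0,0,0],[0.03,0,0,0,0,0,0],[0.03,0,0,0,0,0,0],[0.03,0,0,0,0,0,0]]' 40
```

```text
t: 3.5
eef_pos: [0.6163, 0.2871, 0.0197]
ee_rot: [-0.0, 0.639, 0.769, -0.001]
ft_force: [-0.3, -0.6, 0.6]
gripper_width: 0.821
t: 4.0
eef_pos: [0.6174, 0.2884, 0.0221]
ee_rot: [0.001, 0.639, 0.769, 0.001]
ft_force: [-1.0, -1.0, 7.7]
gripper_width: 0.412
```

```bash
python3 -m creep '[[0.03,0,0,0.01,0,0,0],[0.03,0,0,0.02,0,0,0],[0.03,-0.01,-0.03,0.02,0,0,-0.05],[0.03,-0.02,-0.07,0.02,0,0,-0.12],[0.03,-0.033,-0.11,0.02,0,0,-0.2]]'
python3 -m creep '[[0.03,-0.015,-0.04,0,0,0,-0.07],[0.03,-0.025,-0.07,0,0,0,-0.11],[0.03,-0.033,-0.1,0,0,0,-0.127],[0.03,-0.033,-0.1,0,0,0,-0.127],[0.03,-0.033,-0.1,0,0,0,-0.127]]'
python3 - <<'E'
from bench import bot,imaging
import cv2,pickle
for n in ["top","scene"]:
    s=imaging.snapshot(n);pickle.dump(s,open(n+"2.pkl","wb"));cv2.imwrite(f"pics/{n}2.png",s["image"][:,:,::-1])
o=bot.observe();print(o["eef_pos"],o["ee_rot"],o["ft_force"])
E
```

```text
t: 4.5
eef_pos: [0.5834, 0.1772, 0.0412]
ee_rot: [0.0, 0.713, 0.701, 0.001]
ft_force: [0.4, -0.1, 0.2]
gripper_width: 0.414
t: 5.0
eef_pos: [0.5509, 0.0774, 0.0412]
ee_rot: [0.0, 0.756, 0.655, 0.0]
ft_force: [0.0, 0.6, -0.8]
gripper_width: 0.411
[0.5509157  0.07926113 0.04096127] [-6.74887478e-06  7.55036516e-01  6.55682436e-01  6.33907677e-04] [ 0.15981786  0.1761575  -0.06001667]
```

View pics/scene2.png

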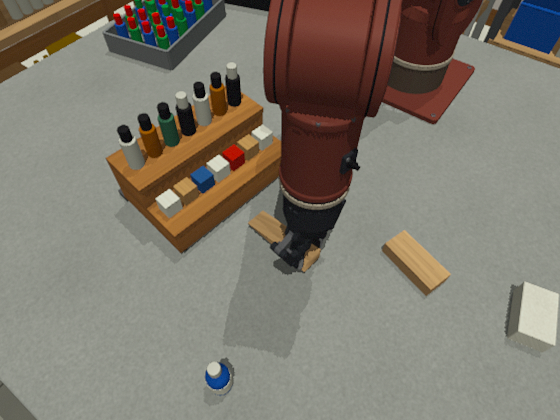

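View pics/top2.png

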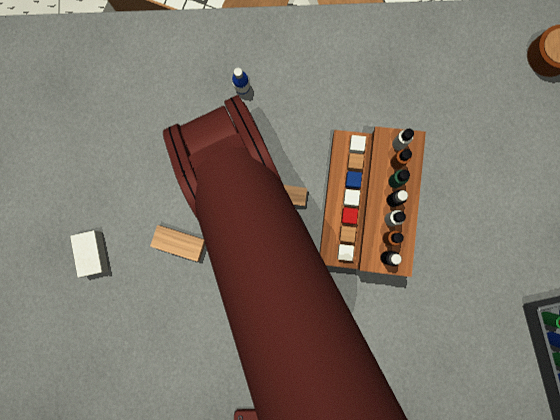

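```bash
python3 - <<'E'
import cv2,pickle
s=pickle.load(open("scene2.pkl","rb"))["image"][:,:,::-1]; t=pickle.load(open("top2.pkl","rb"))["image"][:,:,::-1]
a=cv2.resize(s[200:280,240:330],(720,640),interpolation=cv2.INTER_CUBIC)[:590]
cv2.imwrite("pics/d1.png",a)
cv2.imwrite("pics/d2.png",cv2.resize(t[170:230,260:350],None,fx=8,fy=8,interpolation=cv2.INTER_CUBIC))
E
```

```text
(no output)
```

View pics/d1.png

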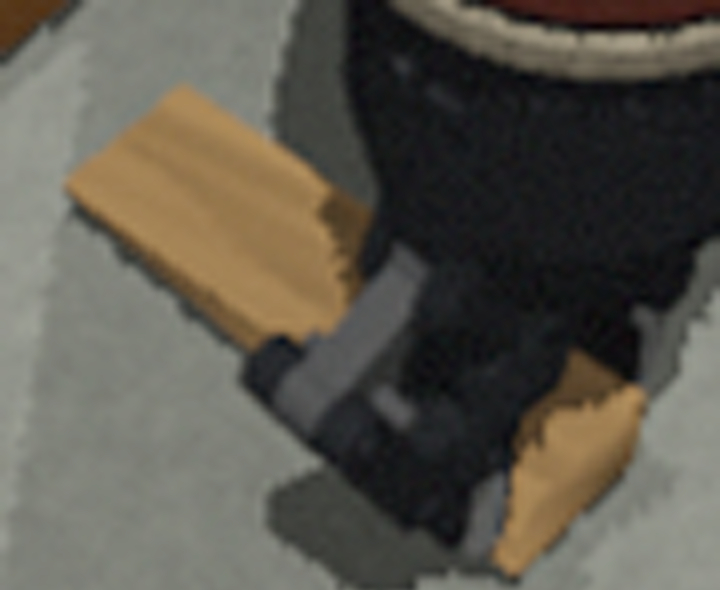

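View pics/d2.png

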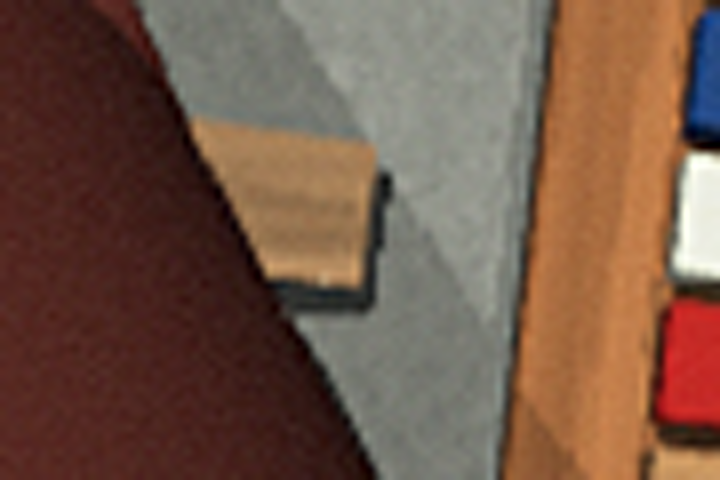

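```bash
python3 - <<'E'
from h import *
S=pickle.load(open("scene2.pkl","rb"));T=pickle.load(open("top2.pkl","rb"))
for a,b in [((248.3,223.1),(307.1,188.5)),((262.5,210.6),(304.8,206))]:
    for z in (.0,.01,.02,.03): print(z,ray(S,*a,z),ray(T,*b,z))
E
```

```text
0.0 [ 0.54072792 -0.04749967  0.        ] [ 0.55153444 -0.0395455   0.        ]
0.01 [ 0.54555037 -0.04290109  0.01      ] [ 0.5502882  -0.03908065  0.01      ]
0.02 [ 0.55037282 -0.03830251  0.02      ] [ 0.54904195 -0.03861579  0.02      ]
0.03 [ 0.55519526 -0.03370393  0.03      ] [ 0.54779571 -0.03815093  0.03      ]
0.0 [ 0.504542   -0.04376145  0.        ] [ 0.51545399 -0.03392306  0.        ]
0.01 [ 0.50997722 -0.03922618  0.01      ] [ 0.51461504 -0.03352167  0.01      ]
0.02 [ 0.51541244 -0.0346909   0.02      ] [ 0.51377609 -0.03312028  0.02      ]
0.03 [ 0.52084767 -0.03015562  0.03      ] [ 0.51293713 -0.03271889  0.03      ]
```

```bash
python3 -m creep '[[0.03,0,0,-0.01,0,0,0],[0.03,0,0,-0.0185,0,0,0],[0.03,0,0,-0.0185,0,0,0],[0.055,0,0,-0.0185,0,0,0],[0.055,0,0,-0.0185,0,0,0]]'
python3 -m creep '[[0.055,0,0,0,0,0,0],[0.03,0,0,0,0,0,0],[0.03,0,0,0,0,0,0],[0.03,0,0,0,0,0,0],[0.03,0,0,0,0,0,0]]' 50
python3 - <<'E'
from bench import bot,imaging
import cv2,pickle
for n in ["top","scene"]:
    s=imaging.snapshot(n);pickle.dump(s,open(n+"3.pkl","wb"))
    im=s["image"][:,:,::-1]
    im=im[200:280,240:330] if n=="scene" else im[170:230,260:350]
    cv2.imwrite(f"pics/{n}3.png",cv2.resize(im,None,fx=7,fy=7,interpolation=cv2.INTER_CUBIC))
o=bot.observe();print(o["eef_pos"],o["ee_rot"],o["ft_force"])
E
```

```text
t: 5.6
eef_pos: [0.5501, 0.0782, 0.0211]
ee_rot: [-0.0, 0.755, 0.655, -0.0]
ft_force: [-0.7, 0.2, 0.7]
gripper_width: 0.645
t: 6.1
eef_pos: [0.5507, 0.0779, 0.022]
ee_rot: [0.0, 0.756, 0.655, 0.0]
ft_force: [0.1, 0.4, 2.7]
gripper_width: 0.41
[0.5506568  0.07789081 0.02194492] [7.82944368e-05 7.55528280e-01 6.55116014e-01 1.41543584e-04] [-0.28747269  0.03063753  1.82204873]
```

View pics/scene3.png

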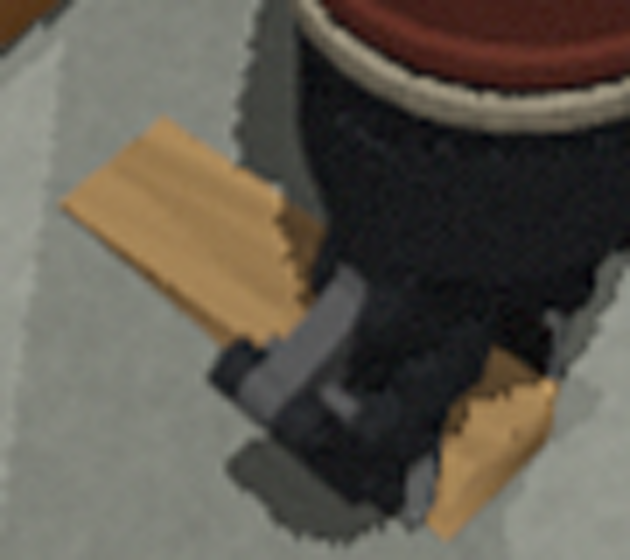

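View pics/top3.png

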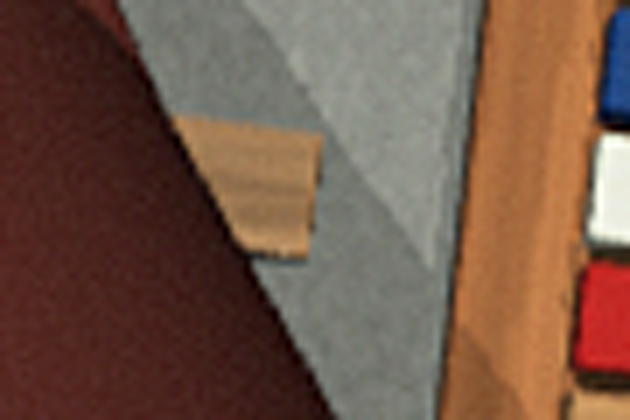

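The wedge lies flat with its tip square to the edge, at about (304–306, 189–206) in the top view, roughly 40 mm short of it. I'll push now.

```bash
python3 -m creep '[[0.03,-0.0021,-0.0148,0,0,0,0],[0.03,-0.0043,-0.0297,0,0,0,0],[0.03,-0.0064,-0.0445,0,0,0,0],[0.03,-0.0086,-0.0594,0,0,0,0],[0.03,-0.01,-0.0693,0,0,0,0]]'
python3 -m creep '[[0.03,-0.0007,-0.0049,0,0,0,0],[0.03,-0.0014,-0.0099,0,0,0,0],[0.03,-0.0021,-0.0148,0,0,0,0],[0.03,-0.0021,-0.0148,0,0,0,0]]'
python3 - <<'E'
from bench import bot,imaging
import cv2,pickle
for n in ["top","scene"]:
    s=imaging.snapshot(n);pickle.dump(s,open(n+"4.pkl","wb"))
    im=s["image"][:,:,::-1]
    im=im[90:250,100:300]  if n=="scene" else im[115:295,250:430]
    cv2.imwrite(f"pics/{n}4.png",cv2.resize(im,None,fx=3.3,fy=3.3,interpolation=cv2.INTER_CUBIC))
o=bot.observe();print(o["eef_pos"],o["ee_rot"],o["ft_force"])
E
```

```text
t: 6.7
eef_pos: [0.5403, 0.0064, 0.0219]
ee_rot: [0.0, 0.756, 0.654, -0.0]
ft_force: [0.4, 2.8, 3.6]
gripper_width: 0.409
t: 7.1
eef_pos: [0.5385, -0.0052, 0.0219]
ee_rot: [-0.0, 0.755, 0.655, 0.001]
ft_force: [1.2, 5.5, 4.2]
gripper_width: 0.408
[ 0.53856292 -0.00515442  0.02194754] [-3.22718993e-04  7.55167196e-01  6.55531871e-01  6.06723333e-04] [0.64507074 5.05438389 3.23853682]
```

View pics/scene4.png

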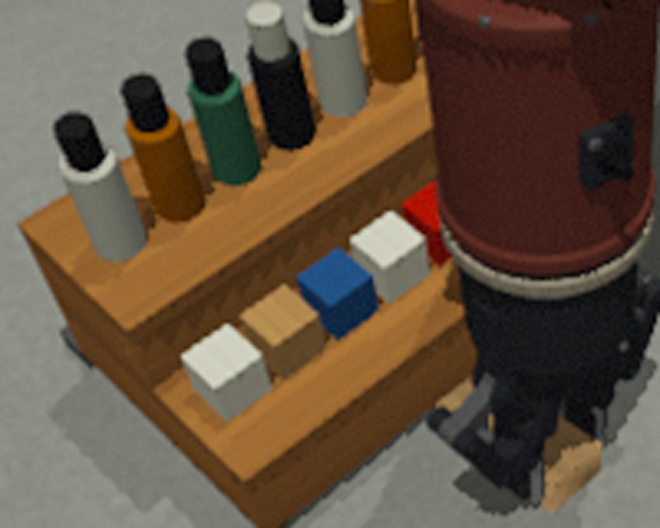

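View pics/top4.png

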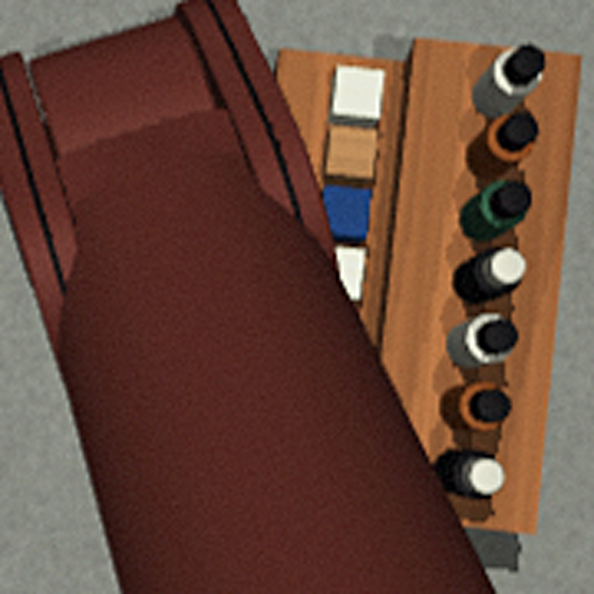

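```bash
python3 -m creep '[[0.03,-0.0006,-0.004,0,0,0,0],[0.03,-0.0011,-0.0079,0,0,0,0],[0.03,-0.0017,-0.0119,0,0,0,0],[0.03,-0.0017,-0.0119,0,0,0,0]]'
python3 -m creep '[[0.03,-0.0004,-0.003,0,0,0,0],[0.03,-0.0009,-0.006,0,0,0,0],[0.03,-0.0009,-0.006,0,0,0,0]]'
python3 - <<'E'
from bench import bot,imaging
import cv2,pickle
for n in ["scene"]:
    s=imaging.snapshot(n);pickle.dump(s,open(n+"5.pkl","wb"))
    im=s["image"][:,:,::-1]
    im=im[90:250,100:300]  if n=="scene" else im[115:295,250:430]
    cv2.imwrite(f"pics/{n}5.png",cv2.resize(im,None,fx=3.3,fy=3.3,interpolation=cv2.INTER_CUBIC))
o=bot.observe();print(o["eef_pos"],o["ee_rot"],o["ft_force"])
E
```

```text
t: 7.6
eef_pos: [0.5369, -0.0167, 0.0219]
ee_rot: [-0.0, 0.755, 0.656, 0.001]
ft_force: [0.4, 6.4, 2.5]
gripper_width: 0.409
t: 7.9
eef_pos: [0.536, -0.0225, 0.022]
ee_rot: [-0.001, 0.755, 0.656, 0.001]
ft_force: [1.3, 7.4, 3.1]
gripper_width: 0.408
[ 0.53601398 -0.02248587  0.02191089] [-5.10472611e-04  7.55008001e-01  6.55714842e-01  8.38216435e-04] [1.40214638 6.56329517 3.46493711]
```

View pics/scene5.png

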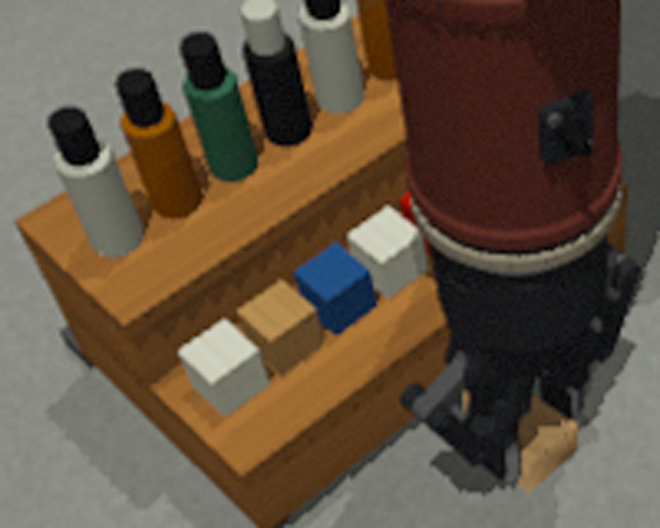

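```bash
python3 -m creep '[[0.03,-0.0003,-0.002,0,0,0,0],[0.03,-0.0003,-0.002,0,0,0,0]]'
python3 -m creep '[[0.03,-0.0003,-0.002,0,0,0,0],[0.03,-0.0003,-0.002,0,0,0,0]]'
```

```text
t: 8.15
eef_pos: [0.5357, -0.0242, 0.0219]
ee_rot: [-0.001, 0.755, 0.656, 0.001]
ft_force: [2.0, 8.1, 2.9]
gripper_width: 0.408
t: 8.35
eef_pos: [0.5354, -0.0262, 0.0219]
ee_rot: [-0.001, 0.755, 0.656, 0.001]
ft_force: [0.3, 8.2, 3.9]
gripper_width: 0.412
```

```bash
python3 -m creep '[[0.03,-0.0003,-0.002,0,0,0,0],[0.03,-0.0003,-0.002,0,0,0,0]]'
```

```text
t: 8.55
eef_pos: [0.5352, -0.0282, 0.0219]
ee_rot: [-0.001, 0.755, 0.656, 0.001]
ft_force: [0.8, 8.0, 3.3]
gripper_width: 0.409
```

```bash
python3 -m creep '[[0.03,-0.0003,-0.002,0,0,0,0],[0.03,-0.0003,-0.002,0,0,0,0]]'
```

```text
t: 8.75
eef_pos: [0.535, -0.029, 0.0219]
ee_rot: [-0.001, 0.755, 0.656, 0.002]
ft_force: [2.6, 11.8, 0.9]
gripper_width: 0.404
```

```bash
python3 -m creep '[[0.03,-0.0002,-0.0015,0,0,0,0],[0.03,-0.0002,-0.0015,0,0,0,0]]'
```

```text
t: 8.95
eef_pos: [0.5349, -0.0292, 0.0219]
ee_rot: [-0.001, 0.754, 0.656, 0.002]
ft_force: [2.1, 14.6, 0.9]
gripper_width: 0.411
```

```bash
python3 -m creep '[[0.03,-0.0004,-0.003,0,0,0,0],[0.03,-0.0004,-0.003,0,0,0,0],[0.06,-0.0004,-0.003,0,0,0,0],[0.06,0,0,0,0,0,0],[0.06,0,0,0,0,0,0]]'
python3 -m creep '[[0.06,0,0,0,0,0,0],[0.06,0,0,0,0,0,0],[0.06,0.0,0.0,0.02,0,0,0],[0.06,0.0,0.0,0.045,0,0,0],[0.06,0.005,0.03,0.07,0,0,0]]'
python3 -m creep '[[0.06,0.007,0.05,0.01,0,0,0],[0.06,0.014,0.1,0.04,0,0,0],[0.06,0.02,0.145,0.07,0,0,0],[0.06,0.026,0.185,0.1,0,0,0],[0.06,0.026,0.185,0.1,0,0,0]]'
python3 - <<'E'
from bench import bot,imaging
import cv2,pickle
for n in ["top","scene"]:
    s=imaging.snapshot(n);pickle.dump(s,open(n+"6.pkl","wb"))
    im=s["image"][:,:,::-1]
    im=im[90:260,100:320]  if n=="scene" else im[115:295,240:430]
    cv2.imwrite(f"pics/{n}6.png",cv2.resize(im,None,fx=3.3,fy=3.3,interpolation=cv2.INTER_CUBIC))
o=bot.observe();print(o["eef_pos"],o["ee_rot"],o["ft_force"])
E
```

```text
t: 9.45
eef_pos: [0.534, -0.0341, 0.0215]
ee_rot: [-0.0, 0.756, 0.655, -0.0]
ft_force: [-0.2, -0.7, 0.4]
gripper_width: 0.706
t: 9.95
eef_pos: [0.5388, -0.008, 0.0921]
ee_rot: [0.0, 0.758, 0.653, -0.001]
ft_force: [1.3, -0.9, 0.2]
gripper_width: 0.703
t: 10.45
eef_pos: [0.5659, 0.1872, 0.1954]
ee_rot: [0.0, 0.754, 0.657, 0.003]
ft_force: [-0.6, -0.6, -0.2]
gripper_width: 0.702
[0.5657376  0.18389897 0.19321063] [2.12682911e-04 7.54369207e-01 6.56448947e-01 1.35455409e-03] [ 0.41930389 -0.09342035 -0.67523236]
```

View pics/scene6.png

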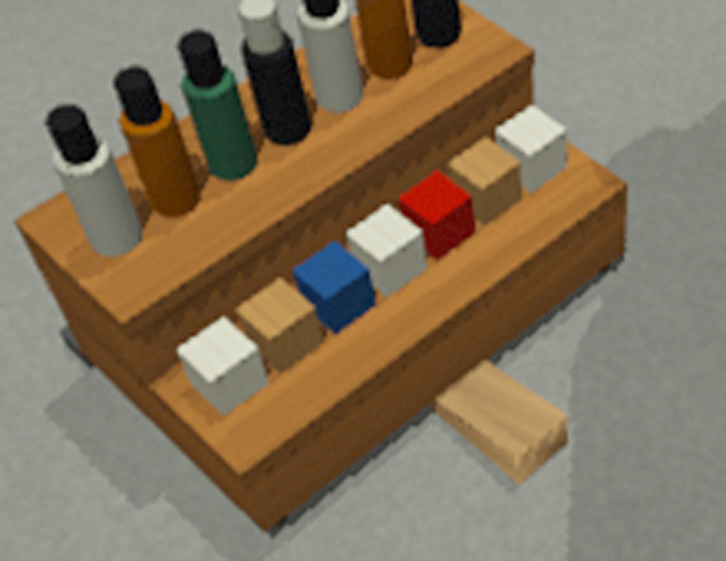

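View pics/top6.png

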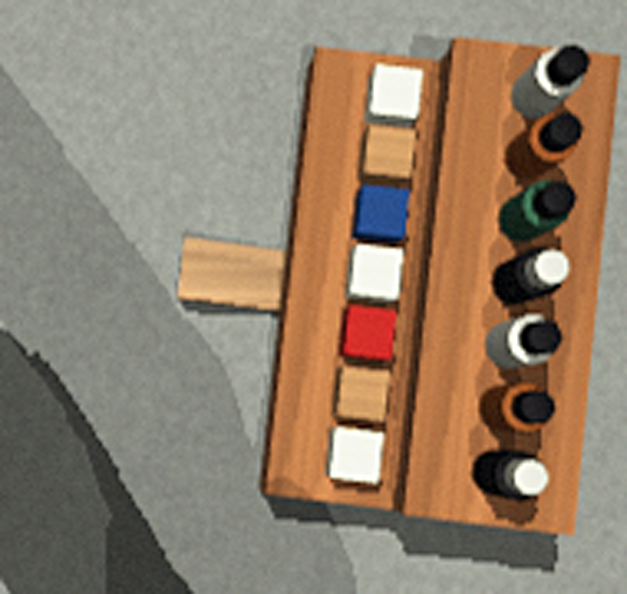

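```bash
python3 - <<'E'
from h import *
S=pickle.load(open("scene6.pkl","rb"));T=pickle.load(open("top6.pkl","rb"))
c=lambda s,x,y:(s[0]+x/3.3,s[1]+y/3.3)
t=(240,115);q=(100,90)
a=[c(t,183,236),c(t,178,302)];b=[c(q,568,428),c(q,520,482)]
for n,w in (("T",[ray(T,*p,.027) for p in a]),("Stop?",[ray(S,*c(q,568,420),.027),ray(S,*c(q,518,472),.027)])):
    m=np.mean(w,0);d=w[0]-w[1];print(n,np.round(w,4).tolist(),m,"axis",np.degrees(np.arctan2(d[1],d[0]))-90)
for z in (.060,.064,.070,.076):
    print(z,"cornerA",ray(T,*c(t,315,47),z)[:2],ray(S,*c(q,240,474),z)[:2],"cornerB",ray(T,*c(t,265,493),z)[:2],ray(S,*c(q,627,185),z)[:2])
E
python3 - <<'E'
from bench import imaging
import cv2
s=imaging.snapshot("scene");cv2.imwrite("pics/s7.png",s["image"][:,:,::-1])
s=imaging.snapshot("top");cv2.imwrite("pics/t7.png",s["image"][:,:,::-1])
E
```

```text
T [[0.5527, -0.0151, 0.027], [0.5126, -0.0112, 0.027]] [ 0.53266417 -0.01316949  0.027     ] axis -95.61162662438028
Stop? [[0.5206, -0.0099, 0.027], [0.5606, -0.0113, 0.027]] [ 0.54059578 -0.01059372  0.027     ] axis 88.089688148281
0.06 cornerA [ 0.65841652 -0.09451886] [ 0.65442378 -0.10214813] cornerB [ 0.39883068 -0.05809859] [ 0.39330262 -0.06378293]
0.064 cornerA [ 0.65736413 -0.09405315] [ 0.65571368 -0.09968864] cornerB [ 0.39903558 -0.05780928] [ 0.3965613  -0.06161269]
0.07 cornerA [ 0.65578555 -0.09335459] [ 0.65764854 -0.09599939] cornerB [ 0.39934292 -0.05737531] [ 0.40144932 -0.05835734]
0.076 cornerA [ 0.65420696 -0.09265602] [ 0.6595834  -0.09231015] cornerB [ 0.39965027 -0.05694134] [ 0.40633734 -0.05510199]
```

View pics/t7.png

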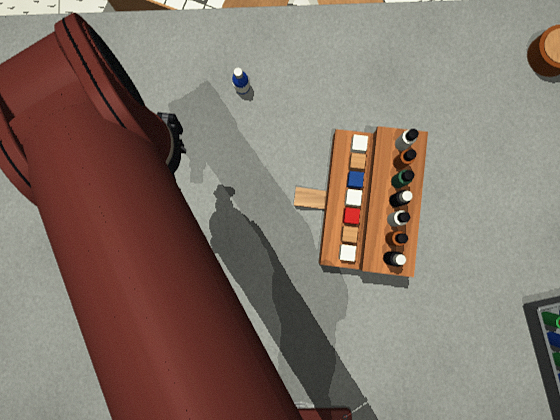

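View pics/s7.png

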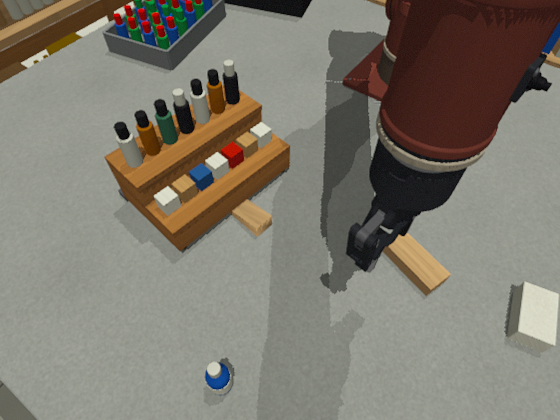

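```bash
python3 -c "
from bench import bot
print(bot.finish_job())"
```

```text
the job is handed in; nothing more can be done
None
```

I gripped the wedge near its blunt end, set it down flat in front of the riser and pushed it thin end first under the middle of the front edge. I stopped when it would go no further, with the push force up from about 8 N to 15 N. I then opened the gripper, drew it clear and handed the job in at about 10.6 s.

- **Riser height:** with the gripper clear, the two camera views agree on the front panel's top edge at about 70 mm, which is the level height. It was about 64 mm when leaning.
- **Wedge depth:** about 63–65 mm of the wedge still shows, so about 65 mm is under the edge.
- **Wedge position:** the top view puts it a few millimetres off the edge's middle and about 3° from square. The scene view's rougher corner readings put the blunt end about 8 mm further along x and about 10° off square. I did not resolve that difference, but both readings are within tolerance.
- **Flatness:** I checked this only by eye; the wedge looks flat in the pictures.
- **Flat block:** it appears in the same place in the last scene picture, though the gripper partly hides it.
- **Contact force:** I could not measure the force between wedge and riser directly.

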